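# Fit the spacer sleeve to a microscope focus drive and lock it with the keeper

### The job

Fit the flanged brass sleeve from the blue parts tray over the upright steel shaft of the white microscope focus drive: pull the drive's red-gripped fork keeper back out of the way, lower the sleeve, flange down, by hand (not dropped) until it sits fully home on the deck, then push the keeper all the way forward so that its fork holds the flange down. Let go of everything, and leave the other parts, the can and the screwdriver where they are.

Things in the scene. Friction and masses are not known exactly. Their poses are not given: they have to be found in the camera images.
- drive: White microscope focus drive, fixed. Origin on the bench (z 0) on the shaft axis. Block 100 mm in x, y -120 to +60 mm, flat deck at z 60. Steel shaft 16 mm diameter at x = y = 0. Keeper on the -y side between two guide strips 12 mm tall (x +-32, y -116 to -36). On the +y side an end wall 46 mm above the deck, inner face y 46. Black knob sticks out 12 mm from the +x side, below deck height.
- seat (a point): Point on the deck at the foot of the shaft, on its axis; axes as the drive's. The sleeve's origin comes here when home.
- shaft_tip (a point): Centre of the shaft's top end, 68 mm above the seat; the top 12 mm taper from 16 to 8 mm diameter.
- keeper (a joint): Fork keeper's position along the drive's +y, m: 0 = pulled right back, 0.046 = fully forward at its stop, fork round the shaft. Stays where left (1.5 N friction). Dark steel fork, 9 to 13 mm above the deck; two prongs 9 mm wide, 38 mm apart inside, tips at drive y = joint - 0.038. Below about 0.015 it clears the sleeve's flange. Starts between 0.030 and 0.044.
- keeper_grip (a point): Centre of the top of the keeper's red grip block, 42 mm above the deck. The block is 12 mm in the drive's x, 16 mm in the drive's y, and 29 mm tall above the fork plate. It lies at drive y = -86 mm + joint, x = 0. Axes as the drive's.
- sleeve: Brass flanged spacer sleeve, standing flange down in the tray. Origin at the centre of its underside, z along its bore. Tube 32 mm outside diameter, through bore 19 mm diameter, 45 mm tall in all; flange at the bottom 48 mm diameter and 5 mm thick. About 0.24 kg.
- tray: Shallow blue plastic parts tray, fixed, 130 mm in x, 220 mm in y, 18 mm high, walls and floor 4 mm thick. Origin at the centre of its underside. Sleeve, bearing and black knob stand in it in a row along y, in any order.
- bearing: Bystander: plain steel ring without a flange, 40 mm outside diameter, 23 mm bore, 14 mm tall, flat in the tray. Origin at the centre of its underside.
- focus_knob: Bystander: black plastic focus knob, 44 mm diameter, 30 mm tall, in the tray. Origin at the centre of its underside.
- can: Bystander: upright white and blue can, 52 mm diameter, 130 mm tall, standing on the bench between tray and drive. Origin at the centre of its underside.
- screwdriver: Bystander: screwdriver with a green handle, 150 mm long, lying on the bench between tray and drive, nearer the robot than the can.
Not all that is in view belongs to the job. Several things look just like the sleeve: the one meant starts farthest from the robot's base.

How it is judged:
On the way:
1. the sleeve is lowered round the shaft to within 8 mm of the deck while the fingers still hold it (z of sleeve in the frame of seat below 0.008 m and horizontal distance between sleeve and seat below 0.004 m and angle between sleeve's own z axis and vertical below 0.2 rad and contact force between the fingers and sleeve above 0.5 N), for 0.05 s.
At the end, for the whole second after the job is handed in: The sleeve stands flange down on the deck round the shaft (underside within 2.5 mm of the deck, centred within 3.5 mm, tilt under 0.06 rad), at rest and released, and the keeper is forward beyond 0.040 m of its 0.046 m travel, its fork over the flange (z of sleeve in the frame of seat between -0.003 and 0.0025 m and horizontal distance between sleeve and seat below 0.0035 m and angle between sleeve's own z axis and vertical below 0.06 rad and value of joint keeper above 0.04 m and linear speed of sleeve below 0.02 m/s and contact force between the fingers and sleeve below 0.1 N); the robot touches nothing.
It fails at once if the can is moved more than 30 mm or tipped (distance of can from where it was at the start of the episode above 0.03 m or angle between can's own z axis and vertical above 0.35 rad).
It fails at once if the bearing, the black knob or the screwdriver is moved more than 30 mm (distance of any of bearing, focus_knob, screwdriver from where it was at the start of the episode above 0.03 m).
It also fails if it takes over 69 s, if anything falls off the work surface, if the arm or the gripper's body presses on something with over 40 N, if the wrist force passes 120 N, or if a joint passes its speed limit or range.

### The arm

A 7-joint arm with a two-finger parallel gripper is mounted at the origin on the work surface. World frame = base frame: x ahead of the robot, y to its left, z up, the work surface at z = 0. Lengths are in m, angles in rad, forces in N, time in s.
With the tool pointing down it reaches from about 0.425 to 0.825 m from the base axis. Payload 3.6 kg.
Tool frame: the origin (TCP) lies midway between the tips of the shut fingers; the grasp point (between the pads) lies 19 mm behind it; z points along the fingers, y is the direction in which the jaws open and shut (so a half turn about z gives the same grasp; the last joint's range is limited). The gripper opens to 85 mm and grips with 20 to 120 N. Pads are 22 mm wide; open, the fingers measure 114 mm over their backs; the gripper's body (76 mm by 85 mm) begins 54 mm behind the grasp point. The pads swing forward as they close: fully open they stand 13 mm farther back than shut.
Start: joints at [-1.308, 0.615, -0.013, 1.423, 0.008, 1.103, -0.04], TCP at [0.185, 0.623, 0.231] pointing down, gripper open.
Joint ranges: [-3.12, 3.12], [-0.3, 2.06], [-1.34, 1.32], [0.26, 2.42], [-1.36, 4.5], [0.01, 1.98], [-2.84, 2.84]. Speed limits (rad/s): [2.79, 2.79, 3.14, 3.14, 3.14, 3.14, 3.14].

### API

Orientations are given as a unit quaternion [x, y, z, w].
In Python, from rig import bot gives the robot as it stands. The module is installed in compiled form; this text tells all that it offers. Calls block until the motion is done:
- bot.goto(position, orientation): joint-space move of the TCP to a pose.
- bot.servo_line(position, orientation=None, max_speed=0.15, contact_N=None): straight line of the TCP; orientation=None keeps the orientation; max_speed is the mean speed in m/s. With contact_N (N) it stops when the force on the tool has changed by that much, and returns True; else False.
- bot.goto_joints(angles): joint-space move.
- bot.release() and bot.clamp(): open the fingers fully, or close them until they stop; the grip force is fixed at half the most.
- bot.dwell(seconds).
- bot.solve_ik(position, orientation): joint angles nearest the present ones, or None.
- bot.read_state(): the state.
- bot.snapshot(name): name is "side" or "top"; returns the picture (420x560x3 uint8, red, green, blue); there is no depth.
- bot.calibration(name): a dict with "fov_y" (degrees; the focal length in pixels is half the picture's height over the tangent of half this angle, whatever the lens; pixels are square), "cx", "cy" (the principal point, pixels), "distortion" ([k1, k2, p1, p2, k3] as OpenCV has them; the pictures are not rectified), "cam_to_world" (4x4, takes a point from camera to world coordinates). Camera axes: x right, y up, looking along -z (the intrinsics and any distortion apply to the point x, -y, -z); pixel columns grow to the right and rows downward; lengths in m; the calibration is good to about 2 mm. A picture is of the moment at which its call begins. calibration takes no time and is no camera call.
A pose or a line that the arm cannot do raises bot.PlanningError and nothing moves.
- bot.sign_off(): hands the job in, once; it reports no verdict.
The state is a dict: "clock": time; "joints": joint angles; "joint_velocities": joint speeds; "tau": joint torques, N m; "tool_pos": TCP position; "tcp_rot": TCP orientation; "ft_force": force on the tool from outside, world axes, zero at the start; "moment": the same for the moment, N m; "grip_width": finger opening in m.
Only numpy, scipy, OpenCV 4.12 (cv2) and the standard library are available. Lean on these libraries where they do the work, as an engineer would, in place of code of your own. Each camera call takes 0.05 s, during which the arm holds its last target. There are 200 camera calls.

## Working session

There is one attempt and no reset: what is moved stays moved. The work goes in short steps, each a Python script; the robot and the scene stay as the last script left them, time stands still between calls to the robot, and variables do not carry over. Pictures are saved under pics/ and viewed, about 8 in all and at most 12, crops included, and the job is handed in when it is done.

```bash
mkdir -p pics; cat > h.py <<'E'
import numpy as np, cv2
from rig import bot
def K(n):
    c=bot.calibration(n); f=210/np.tan(np.radians(c['fov_y'])/2)
    return np.array([[f,0,c['cx']],[0,f,c['cy']],[0,0,1.]]),np.array(c['distortion'],float),np.array(c['cam_to_world'],float)
def ray(n,uv):
    k,d,T=K(n); p=cv2.undistortPoints(np.array([[uv]],float),k,d)[0,0]
    return T[:3,3],T[:3,:3]@np.array([p[0],-p[1],-1.])
def onz(n,uv,z):
    o,r=ray(n,uv); return o+r*(z-o[2])/r[2]
def proj(n,P):
    k,d,T=K(n); q=(np.atleast_2d(P)-T[:3,3])@T[:3,:3]*[1,-1,-1]
    return cv2.projectPoints(q.reshape(-1,1,3),np.zeros(3),np.zeros(3),k,d)[0][:,0]
def tri(uv1,uv2):
    o,a=ray('top',uv1); p,b=ray('side',uv2)
    s=np.linalg.lstsq(np.c_[a,-b],p-o,rcond=None)[0]; A=o+s[0]*a;B=p+s[1]*b
    return (A+B)/2,np.linalg.norm(A-B)
def save(n,f): 
    im=bot.snapshot(n); cv2.imwrite('pics/'+f,im[:,:,::-1]); return im
E
python3 - <<'E'
from h import *
for n in('top','side'):
    save(n,n+'0.png'); k,d,T=K(n); print(n,k[0,0],d,T.round(3).tolist())
print(bot.read_state())
E
```

```text
top 380.5318735225723 [-0.01880884  0.          0.          0.          0.        ] [[-0.026, 0.995, -0.1, 0.44], [-1.0, -0.026, 0.002, 0.006], [-0.001, 0.1, 0.995, 0.97], [0.0, 0.0, 0.0, 1.0]]
side 484.8980470668614 [0.03549213 0.         0.         0.         0.        ] [[0.797, 0.366, -0.481, 0.043], [-0.604, 0.505, -0.616, -0.594], [0.017, 0.782, 0.624, 0.689], [0.0, 0.0, 0.0, 1.0]]
{'clock': 0.1, 'joints': array([-1.30850066,  0.61584277, -0.0126501 ,  1.42475221,  0.00810948,
        1.10342145, -0.04039002]), 'joint_velocities': array([ 2.57787091e-04, -2.55414170e-03,  2.66806790e-04, -2.22069592e-03,
        2.33814565e-04,  7.48228304e-05,  6.09371310e-04]), 'tau': array([ 8.60095297e-04, -4.70381355e+01,  2.60136388e-01, -1.71571416e+01,
        1.00978796e-02,  5.85380287e-03,  7.51478922e-06]), 'tool_pos': array([0.18489356, 0.62241889, 0.23023626]), 'tcp_rot': array([ 1.43843375e-01,  9.89599755e-01, -1.17589540e-03, -1.60936140e-04]), 'ft_force': array([-0.23203306, -0.44635843,  0.0073118 ]), 'moment': array([-0.00179827, -0.05494015,  0.02183694]), 'grip_width': 0.08536560539010968}
```

View pics/top0.png

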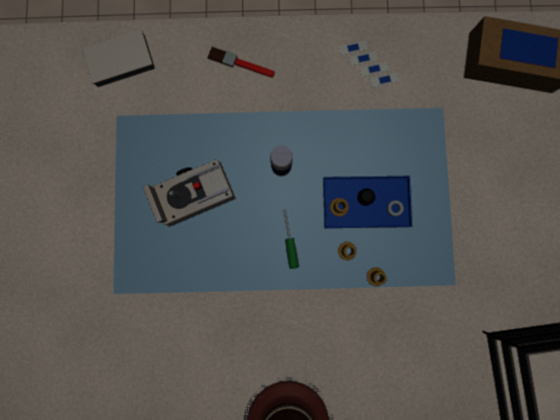

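View pics/side0.png

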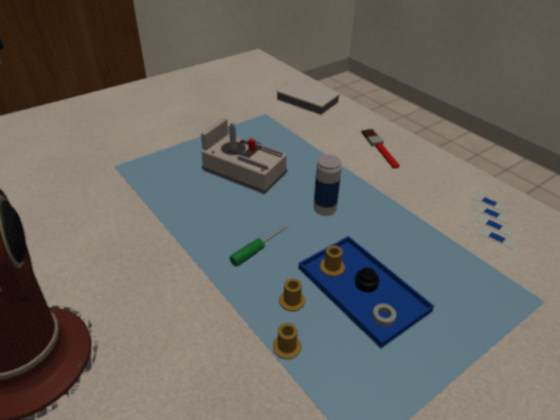

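The pictures show three brass sleeves. In the top view they are at (340,207) in the blue tray, (347,250) and (376,276). The base is at about (288,410), so the one in the tray is farthest and should be the right one. The drive is at about (190,190) with its end wall on the left, and the red grip is at (197,186). I'll enlarge both to confirm.

```bash
python3 - <<'E'
from h import *
t=cv2.imread('pics/top0.png'); s=cv2.imread('pics/side0.png')
def e(c,w,h): return np.clip(cv2.resize(c,(w,h),interpolation=cv2.INTER_CUBIC)*1.8,0,255).astype(np.uint8)
# top drive x140-240,y150-230 ; top tray x315-415,y170-290->; side drive x195-295,y115-195 ; side tray 270-430 x 235-360
a=np.hstack([e(t[150:230,140:240],400,320),e(t[170:290,315:415][:80],400,320)])
b=np.hstack([e(s[115:191,195:295],400,280),e(s[230:342,270:430],400,280)])
cv2.imwrite('pics/crop1.png',np.vstack([a,b]))
for n,im in(('top',t),('side',s)):
    hsv=cv2.cvtColor(im,cv2.COLOR_BGR2HSV)
    for nm,lo,hi in(('brass',(8,130,60),(28,255,255)),('red',(0,170,70),(6,255,255)),('green',(45,120,30),(80,255,255))):
        m=cv2.inRange(hsv,lo,hi); N,_,st,c=cv2.connectedComponentsWithStats(m)
        print(n,nm,[(st[i].tolist(),c[i].round(1).tolist(),onz(n,c[i],0.014).round(3).tolist()) for i in range(1,N) if st[i,4]>12][:8])
E
```

```text
top brass [([479, 17, 81, 60, 1057], [503.5, 51.5], [0.924, -0.599, 0.014]), ([494, 19, 6, 5, 17], [496.4, 21.1], [1.01, -0.588, 0.014]), ([504, 20, 56, 17, 318], [531.2, 28.3], [0.988, -0.681, 0.014]), ([558, 51, 2, 7, 13], [558.5, 54.2], [0.914, -0.747, 0.014]), ([331, 199, 17, 17, 126], [338.6, 207.1], [0.521, -0.143, 0.014]), ([339, 243, 17, 17, 116], [346.5, 250.7], [0.411, -0.158, 0.014]), ([368, 268, 18, 18, 121], [375.6, 276.1], [0.347, -0.228, 0.014])]
top red [([235, 59, 39, 17, 207], [254.6, 67.2], [0.895, 0.062, 0.014]), ([193, 182, 7, 6, 27], [195.8, 184.8], [0.587, 0.217, 0.014])]
top green [([286, 239, 12, 29, 247], [291.5, 253.2], [0.409, -0.021, 0.014])]
side brass [([326, 246, 16, 12, 121], [333.6, 252.0], [0.546, -0.123, 0.014]), ([321, 260, 23, 16, 158], [331.8, 269.1], [0.513, -0.155, 0.014]), ([285, 279, 16, 14, 135], [292.5, 285.9], [0.427, -0.143, 0.014]), ([280, 294, 24, 17, 180], [291.7, 303.4], [0.401, -0.174, 0.014]), ([274, 324, 26, 34, 406], [286.8, 342.4], [0.345, -0.231, 0.014])]
side red [([249, 139, 6, 8, 21], [252.0, 141.4], [0.648, 0.307, 0.014]), ([376, 143, 23, 24, 170], [386.7, 154.9], [0.888, 0.056, 0.014])]
side green [([231, 239, 33, 26, 396], [246.6, 251.7], [0.409, -0.021, 0.014])]
```

View pics/crop1.png

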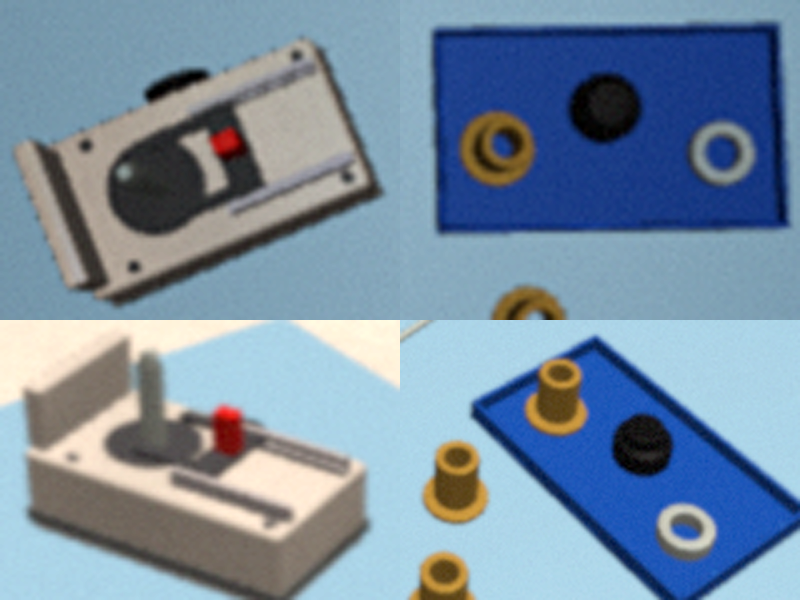

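The crop confirms the target: the flanged sleeve in the tray, at top (339,207) and side (334,258). The bearing is the pale ring, and the focus knob is black. In the top view the shaft tip is at about (171,193), the grip at (197,186), and the deck end corners at about (217,160) and (235,197).

```bash
python3 - <<'E'
from h import *
T=lambda x,y:((x+.5)/4-.5+140,(y+.5)/4-.5+150)
S=lambda x,y:((x+.5)/4-.5+195,(y-320+.5)/(280/76)-.5+115)
t=cv2.imread('pics/top0.png')
print('sleeve top flange',onz('top',(339.1,207),.009),'side ring',onz('side',(334.5,250.9),.049))
print('sleeve rim top view',onz('top',T(503-400+700,145+80),.049))
print('tip top',onz('top',T(125,171),.128),'tip side',onz('side',S(150,353),.128), tri(T(125,171),S(150,353)))
print('grip',onz('top',T(228,141),.102),onz('side',S(228,409),.102))
a=onz('top',T(308,40),.06);b=onz('top',T(380,190),.06); print('corners',a,b,np.linalg.norm(a-b))
d=(b-a)/np.linalg.norm(b-a); print('drive yaw',np.degrees(np.arctan2(-d[1],-d[0])), 'axis y', np.degrees(np.arctan2(*( (onz('top',T(125,171),.128)-(a+b)/2)[[1,0]])))-90)
print('tray',[onz('top',p,.018).round(3) for p in [(323.5,177),(409,176),(411,227)]])
print('can',onz('top',(281.5,155),.13))
E
```

```text
sleeve top flange [ 0.52166525 -0.14489811  0.009     ] side ring [ 0.5235774  -0.14588136  0.049     ]
sleeve rim top view [ 0.52094864 -0.14183385  0.049     ]
tip top [0.55421082 0.24786425 0.128     ] tip side [0.55235533 0.24423069 0.128     ] (array([0.55475906, 0.24856538, 0.12517627]), np.float64(0.0003994716771380439))
grip [0.5735793  0.19586135 0.102     ] [0.57483375 0.19923319 0.102     ]
corners [0.64077645 0.15610102 0.06      ] [0.54779877 0.11357075 0.06      ] 0.1022432115659071
drive yaw 24.58052180258068 axis y 19.523124573937395
tray [array([ 0.598, -0.107,  0.018]), array([ 0.595, -0.324,  0.018]), array([ 0.466, -0.322,  0.018])]
can [ 0.63205715 -0.00136953  0.13      ]
```

```bash
cat >> h.py <<'E'
from scipy.spatial.transform import Rotation as R
YAW=np.radians(21.7); c,s=np.cos(YAW),np.sin(YAW)
DX=np.array([c,s,0]); DY=np.array([-s,c,0])
def q(flip):
    f=-1 if flip else 1
    return R.from_matrix(np.c_[f*DY,f*DX,[0,0,-1]]).as_quat()
TIP=np.array([.5545,.2475,0]); SL=np.array([.522,-.145,0]); GR=np.array([.5742,.1975,0])
def st(m=''):
    r=bot.read_state(); print(m,round(r['clock'],2),r['tool_pos'].round(4),'F',r['ft_force'].round(1),'w',round(r['grip_width'],4)); return r
E
python3 - <<'E'
from h import *
for f in(0,1):
    for p in(GR+[0,0,.2],TIP+[0,0,.25],SL+[0,0,.016]):
        j=bot.solve_ik(p,q(f)); print(f,None if j is None else np.round(j,2))
E
```

```text
0 [-0.54  0.59  0.29  1.6  -0.19  0.98  0.19]
0 [-0.62  0.54  0.28  1.53 -0.16  1.09  0.07]
0 [ 0.17  0.76  0.1   1.93 -0.16  0.46  0.76]
1 [-0.04  0.63 -0.55  1.58  0.37  1.03  2.82]
1 [-0.13  0.58 -0.55  1.52  0.32  1.13  2.78]
1 [-0.38  1.09  1.13  1.95 -1.23  1.02 -1.4 ]
```

```bash
python3 - <<'E'
from h import *
Q=q(0)
bot.goto(GR+[0,0,.2],Q); st('hover')
print(bot.servo_line(GR+[0,0,.080],max_speed=.12,contact_N=10)); st('down')
bot.clamp(); st('clamped')
p=bot.read_state()['tool_pos']
print(bot.servo_line(p-DY*.045,max_speed=.06,contact_N=12)); st('pulled')
bot.release(); p=bot.read_state()['tool_pos']
bot.servo_line([p[0],p[1],.2],max_speed=.2); st('up')
bot.goto(SL+[0,0,.15],Q); st('sl')
save('top','top1.png');save('side','side1.png')
t=cv2.imread('pics/top1.png'); s=cv2.imread('pics/side1.png')
e=lambda c:np.clip(cv2.resize(c,(400,320),interpolation=cv2.INTER_CUBIC)*1.8,0,255).astype(np.uint8)
cv2.imwrite('pics/crop2.png',np.hstack([e(t[150:230,140:240]),e(s[115:195,195:295])]))
E
```

```text
hover 2.17 [0.5736 0.1997 0.1999] F [-0.6 -0.8  0.7] w 0.0857
False
down 3.33 [0.5749 0.1977 0.0808] F [ 0.8 -0.3  1.2] w 0.0854
clamped 3.99 [0.5747 0.1977 0.0803] F [1.  0.1 1.7] w 0.0105
True
pulled 4.58 [0.5867 0.1676 0.0802] F [0.  1.  3.6] w 0.0101
up 6.03 [0.5849 0.1703 0.199 ] F [ 0.9  0.5 -0.6] w 0.0856
sl 7.27 [ 0.5229 -0.1431  0.1498] F [ 0.8  0.8 -0.3] w 0.0855
```

View pics/crop2.png

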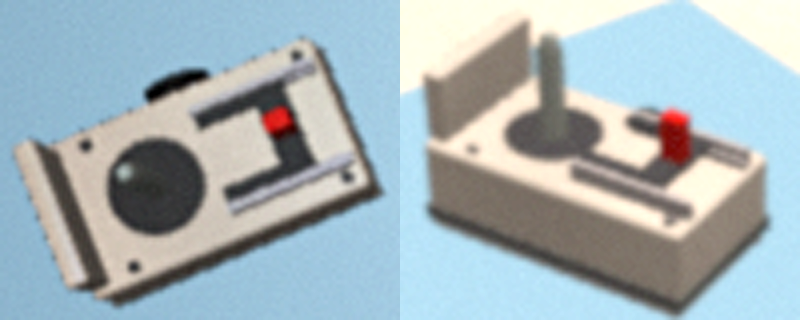

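The keeper is pulled fully back: it moved 32 mm to its stop, and the grip is now at crop (279,121). The shaft and disc are clear, with the disc centre at crop (157,187). Next I'll grasp the sleeve.

```bash
python3 - <<'E'
from h import *
Q=q(0)
print('disc top',onz('top',(140+157.5/4-.5,150+187.5/4-.5),.06),'disc side',onz('side',(195+153.5/4-.5,115+132.5/4-.5),.06))
bot.servo_line(SL+[0,0,.016],Q,max_speed=.1,contact_N=10); bot.dwell(.2); st('down')
bot.clamp(); bot.dwell(.2); st('clamp')
p=bot.read_state()['tool_pos']
bot.servo_line([p[0],p[1],.27],Q,max_speed=.15); st('lift')
bot.goto(TIP-DY*.0+[0,0,.27],Q); bot.dwell(.4); st('above')
save('top','top2.png');save('side','side2.png')
t=cv2.imread('pics/top2.png'); s=cv2.imread('pics/side2.png')
e=lambda c:np.clip(cv2.resize(c,(400,480),interpolation=cv2.INTER_CUBIC)*1.8,0,255).astype(np.uint8)
cv2.imwrite('pics/crop3.png',np.hstack([e(t[140:260,130:230]),e(s[45:165,180:280])]))
E
```

```text
disc top [0.55315975 0.24803196 0.06      ] disc side [0.55392045 0.24903104 0.06      ]
down 9.06 [ 0.5223 -0.145   0.0164] F [-0.5  0.8  0.3] w 0.0851
clamp 9.81 [ 0.5226 -0.145   0.0164] F [0.1 0.8 5.6] w 0.0315
lift 11.65 [ 0.5221 -0.1448  0.2691] F [-0.1 -0.9 -3.3] w 0.0312
above 13.52 [0.5546 0.2471 0.2701] F [ 0.3  0.1 -3.2] w 0.031
```

View pics/crop3.png

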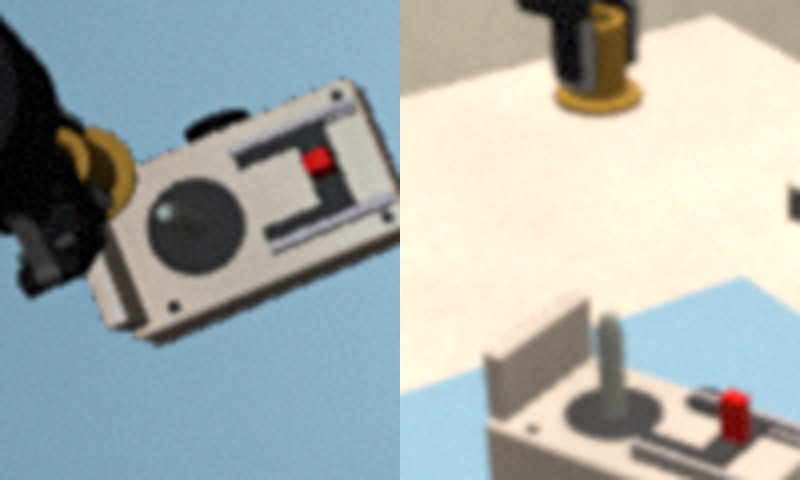

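The sleeve is held upright. The flange centre is at side crop (599,95), and the shaft tip at crop (611,320). I'll check the flange's offset from the TCP, then lower to just above the tip and compare.

```bash
python3 - <<'E'
from h import *
Q=q(0)
print('flange side',onz('side',(229.4,68.4),.2602))
A=np.array([.5542,.2480,0])
bot.servo_line(A+[0,0,.128+.0124+.008],Q,max_speed=.12); bot.dwell(.4); st('near')
save('top','top3.png');save('side','side3.png')
t=cv2.imread('pics/top3.png'); s=cv2.imread('pics/side3.png')
e=lambda c:np.clip(cv2.resize(c,(400,400),interpolation=cv2.INTER_CUBIC)*2,0,255).astype(np.uint8)
cv2.imwrite('pics/crop4.png',np.hstack([e(t[160:225,140:205]),e(s[95:160,200:265])]))
E
```

```text
flange side [0.55323875 0.24508377 0.2602    ]
near 15.18 [0.5543 0.2481 0.1486] F [-0.  -0.1 -3.3] w 0.0308
```

View pics/crop4.png

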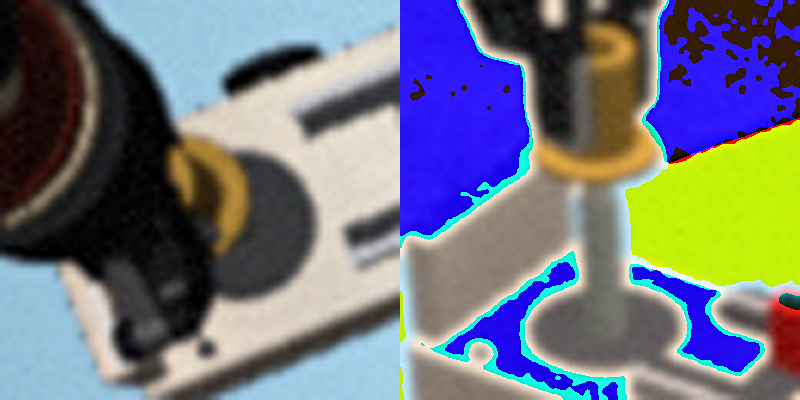

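```bash
python3 - <<'E'
from h import *
t=cv2.imread('pics/top3.png'); s=cv2.imread('pics/side3.png'); s1=cv2.imread('pics/side1.png'); t1=cv2.imread('pics/top1.png')
# flange in side: brass extents on upsampled crop
def brass(im,x0,y0,w,h,k=8):
    c=cv2.resize(im[y0:y0+h,x0:x0+w],None,fx=k,fy=k,interpolation=cv2.INTER_CUBIC)
    return cv2.inRange(cv2.cvtColor(c,cv2.COLOR_BGR2HSV),(8,110,50),(28,255,255))
m=brass(s,215,112,35,16); ys,xs=np.nonzero(m); 
rows=[(112+(y+.5)/8-.5,215+(xs[ys==y].min()+.5)/8-.5,215+(xs[ys==y].max()+.5)/8-.5) for y in range(16,128,6) if (ys==y).any()]
print('flange rows',[(round(a,1),round(b,1),round(d,1),round((b+d)/2,2)) for a,b,d in rows])
for y in(126,128,130,132,134): print(y,s[y,222:246].astype(int).sum(1).tolist())
# shaft rows without sleeve
for y in(124,126,130,134,138): print('s1',y,s1[y,224:244].astype(int).sum(1).tolist())
m=brass(t,160,178,30,30); ys,xs=np.nonzero(m); pts=np.c_[160+(xs+.5)/8-.5,178+(ys+.5)/8-.5]
h=cv2.convexHull(pts.astype(np.float32))[:,0]; print('top hull',h.round(1).tolist())
print('pred flange rim px top (A, z=.141)',proj('top',[.5543+.0,.2481,.1412]),'tip',proj('top',[.5542,.248,.128]))
for p in(([.5543,.2481,.1387]),([.5542,.248,.11]),([.5542,.248,.128])): print('side pred',p,proj('side',p))
E
```

```text
flange rows [(113.6, np.float64(231.8), np.float64(237.2), np.float64(234.5)), (114.3, np.float64(231.6), np.float64(237.4), np.float64(234.5)), (115.1, np.float64(231.6), np.float64(238.6), np.float64(235.06)), (115.8, np.float64(232.1), np.float64(239.7), np.float64(235.88)), (116.6, np.float64(232.1), np.float64(240.4), np.float64(236.25)), (117.3, np.float64(222.4), np.float64(240.8), np.float64(231.62)), (118.1, np.float64(221.9), np.float64(241.1), np.float64(231.5)), (118.8, np.float64(221.7), np.float64(241.2), np.float64(231.44)), (119.6, np.float64(221.7), np.float64(241.1), np.float64(231.38)), (120.3, np.float64(221.9), np.float64(240.7), np.float64(231.31)), (121.1, np.float64(222.2), np.float64(239.9), np.float64(231.06)), (121.8, np.float64(222.8), np.float64(239.1), np.float64(230.94)), (122.6, np.float64(223.6), np.float64(237.6), np.float64(230.56)), (123.3, np.float64(224.8), np.float64(234.9), np.float64(229.88)), (124.1, np.float64(229.4), np.float64(233.4), np.float64(231.44))]
126 [201, 197, 192, 195, 210, 258, 286, 248, 185, 178, 184, 200, 232, 291, 340, 349, 
[... 2071 characters left out ...]
], [172.6999969482422, 182.3000030517578], [173.3000030517578, 182.60000610351562], [174.6999969482422, 183.1999969482422], [177.6999969482422, 185.1999969482422], [177.89999389648438, 185.39999389648438], [178.3000030517578, 186.10000610351562], [179.39999389648438, 188.10000610351562], [179.60000610351562, 188.3000030517578], [179.6999969482422, 188.8000030517578], [179.89999389648438, 191.60000610351562]]
pred flange rim px top (A, z=.141) [[169.05108153 191.57883288]] tip [[170.81438389 192.38140496]]
side pred [0.5543, 0.2481, 0.1387] [[231.70867872 118.52498899]]
side pred [0.5542, 0.248, 0.11] [[232.26457325 129.5137092 ]]
side pred [0.5542, 0.248, 0.128] [[231.91002736 122.68295738]]
```

```bash
python3 - <<'E'
from h import *
Q=q(0); A=np.array([.5549,.2476,0])
bot.servo_line(A+[0,0,.1486],Q,max_speed=.05); bot.dwell(.3); st('aligned')
print(bot.servo_line(A+[0,0,.110],Q,max_speed=.04,contact_N=10)); st('a')
if bot.read_state()['tool_pos'][2]<.113:
    print(bot.servo_line(A+[0,0,.067],Q,max_speed=.03,contact_N=10)); st('b')
E
```

```text
aligned 15.83 [0.5549 0.2476 0.1486] F [-0.7  0.  -3. ] w 0.0313
False
a 16.95 [0.5552 0.2477 0.1103] F [-0.3  0.2 -3.5] w 0.0308
True
b 18.09 [0.5547 0.2476 0.0725] F [-0.8 -0.9  4.8] w 0.0311
```

```bash
python3 - <<'E'
from h import *
Q=q(0)
bot.dwell(.3); bot.release(); bot.dwell(.2); p=bot.read_state()['tool_pos']
bot.servo_line([p[0],p[1],.21],Q,max_speed=.12); st('up')
G=np.array([.5867,.1676,0])
bot.goto(G+[0,0,.2],Q)
print(bot.servo_line(G+[0,0,.080],Q,max_speed=.12,contact_N=10)); st('down')
bot.clamp(); bot.dwell(.2); st('clamp'); p=bot.read_state()['tool_pos']
print(bot.servo_line(p+DY*.054,Q,max_speed=.05,contact_N=12)); r=st('pushed'); print('travel',(r['tool_pos']-p)@DY)
bot.dwell(.2);bot.release(); bot.dwell(.2); p=bot.read_state()['tool_pos']
bot.servo_line([p[0],p[1],.22],Q,max_speed=.15)
bot.goto([.5,-.05,.3],Q); bot.dwell(.3); st('end')
save('top','top5.png');save('side','side5.png')
t=cv2.imread('pics/top5.png'); s=cv2.imread('pics/side5.png')
e=lambda c:cv2.convertScaleAbs(cv2.resize(c,(400,320),interpolation=cv2.INTER_CUBIC),alpha=1.6)
cv2.imwrite('pics/crop5.png',np.hstack([e(t[150:230,140:240]),e(s[115:195,195:295])]))
E
```

```text
up 20.48 [0.5525 0.2468 0.2091] F [ 0.5 -0.2  0.5] w 0.0855
False
down 22.07 [0.5874 0.1678 0.0809] F [-0.4  0.3 -0.5] w 0.085
clamp 22.93 [0.5867 0.1676 0.0802] F [-1.4 -0.8  3.4] w 0.0106
True
pushed 23.88 [0.5697 0.2102 0.0803] F [-0.7 -1.4  3.2] w 0.0108
travel 0.04589172039340703
end 27.46 [ 0.5003 -0.049   0.2996] F [-0.2 -0.4  0.9] w 0.0854
```

View pics/crop5.png

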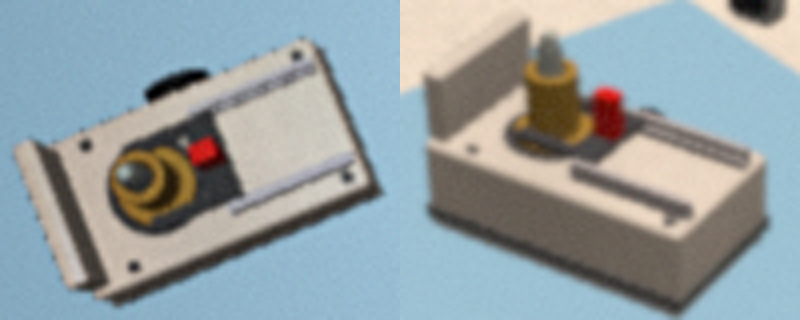

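View pics/side5.png

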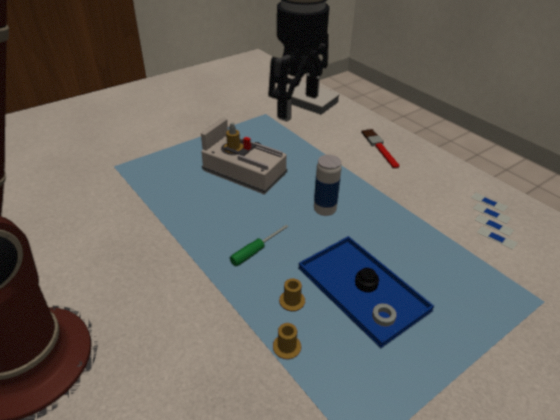

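The sleeve sits on the shaft at crop (150,180), with the fork over its flange. The keeper travelled 45.9 mm, the full stroke. The can, screwdriver, knob, bearing and the two look-alike sleeves are where they started, and the arm is clear.

```bash
python3 -c "
from h import *
bot.sign_off(); st('done')"
```

```text
the job is handed in; nothing more can be done
the job is handed in; nothing more can be done
```

The sleeve is fitted over the shaft and held down by the keeper, and I handed the job in at about 27.5 s of the 69 s allowed.

- **Keeper back:** I gripped the red block and pulled it back 32 mm, until it met its stop.
- **Sleeve:** I took the one in the tray, which is the farthest of the three look-alikes from the base. I realigned it over the shaft by about 1 mm and lowered it by hand. It touched down with the TCP at z 0.0725 m, against 0.0724 m expected for fully home, and only then did I let go.
- **Keeper forward:** I pushed it 45.9 mm to its stop, which is the full 46 mm stroke, then released it and moved the arm clear.

**Last checks:** the final pictures show the sleeve upright on the shaft with the fork over its flange. The can, screwdriver, knob, bearing and the other two sleeves look unmoved. Position estimates from the two cameras differed by 1–4 mm, and the fit had enough room for the small error that remained. No check failed. After hand-in the rig gave no verdict and no further readings, so nothing was checked after that point.

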